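# Shut and lock a sample transport case

### The arm

A 6-joint arm with a two-finger parallel gripper is mounted at the origin on a cart in front of the work surface, level with it; the furniture and walls round the work are solid. World frame = base frame: x ahead of the robot, y to its left, z up, the work surface at z = 0. Lengths are in m, angles in rad, forces in N, time in s.
With the tool pointing down it reaches from about 0.325 to 0.85 m from the base axis. Payload 4.4 kg.
Tool frame: the origin (TCP) lies on the centre line of the jaws, within the pads' length; the fingertips stand 19 mm ahead of it and the grasp point (between the pads) is the TCP; z points along the fingers, y is the line along which they close (so a half turn about z gives the same grasp; the last joint's range is limited). The gripper opens to 94 mm and grips with 3 to 60 N. Pads are 16 mm wide; open, the fingers measure 119 mm over their backs; the gripper's body (75 mm by 177 mm) begins 78 mm behind the grasp point.
Start: joints at [0.955, 0.207, 1.542, -0, 1.393, -0.15], TCP at [0.258, 0.514, 0.224] pointing down, gripper open.
Joint ranges: [-2.73, 2.73], [-0.86, 2.22], [0.23, 2.46], [-1.11, 4.25], [0.08, 2.63], [-2.82, 2.82]. Speed limits (rad/s): [2.79, 2.79, 3.14, 3.14, 3.14, 3.14].

### API

Orientations are given as [roll, pitch, yaw] about the fixed x, y, z axes, in that order (R = Rz(yaw) Ry(pitch) Rx(roll)).
In Python, from plant import r gives the robot as it stands. The module is installed in compiled form; this text tells all that it offers.
- The arm moves only by the tool step_arm, never from a script. Its argument "moves" is a list of rows, each a list of 3 entries, a list of its own where there are three numbers: the shift along the world's x, y, z in cm, then the turn, a rotation vector about the world's x, y, z in degrees, then the opening, from -1 (shut) to 1 (fully open). A call has 1 to 10 rows; each row is the pose to reach, as a shift and turn from the pose commanded when the call began; what a row does not reach only later rows make up. A row lasts 1/12 s, in which the tool goes at most 41.7 mm and 7.16 degrees, less where a joint would pass 70% of its speed; a pose out of reach is approached as far as the arm can. A call with a gripper value outside its range is refused whole. The fingers move at their own pace and stop on an object; "force" is the grip in N (left out, the last holds). Time passes only in rows, so rows that repeat a pose let the fingers close. It gives the time, the measured TCP pose, the force, the opening and the grip force at its end, in the units of the state.
- r.get_obs(): the state, without advancing time (a new reading comes with each control period).
- r.capture(name): name is "side" or "top"; returns (picture, depth): 480x640x3 uint8, red, green, blue; 480x640 float32, m along the optical axis (not along the pixel's ray), 0 where there is no reading.
- r.camera_info(name): a dict with "fx", "fy", "cx", "cy" (pixels), "position" and "rotation" of the camera in the world. Camera axes: x right, y down, z forward; pixel columns grow to the right and rows downward; lengths in m; the calibration is good to about 2 mm. A picture is of the moment at which its call begins. camera_info takes no time and is no camera call.
- r.close_job(): hands the job in; it is judged then, once.
Trained networks look in the newest picture that a camera, given by its name, has taken for a name from the list of things; names that differ only in an ending like _2 or _b are one class to them, and where a whole thing is asked for, a point or a joint stands for the part that bears it (a point fixed in the world has none). Each returns a list of dicts, best first, with "conf" (0 to 1); they miss things now and then, are a little off and sometimes report something else, mostly with a low value. They report only what shows in the picture. A call takes as long as a camera call.
- r.recognise(camera, target): "location" ([column, row] in pixels, amid what is visible of it).
- r.cut_out(camera, target): "region" (480x640 bool, what is visible of it) and "location" ([column, row] in pixels, amid what is visible of it).
- r.mark_of(camera, target): "location" ([column, row] in pixels: a listed point, or the origin of a listed thing).
The state is a dict: "t": time; "joint_positions": joint angles; "joint_vel": joint speeds; "effort": joint torques, N m; "eef_pos": TCP position; "orientation": TCP orientation; "ft_force": force on the tool from outside, world axes, zero at the start; "wrist_torque": the same for the moment, N m; "gripper_width": opening from 0.0 (shut) to 1.0 (fully open); "grasp_force": force on a finger pad.
Only numpy, scipy, OpenCV 4.12 (cv2) and the standard library are available. Lean on these libraries where they do the work, as an engineer would, in place of code of your own. Each camera call takes 0.05 s, during which the arm holds its last target. There are 200 camera calls.

### The job

Get the sample transport case ready for the courier: swing its lid fully shut, then lock the lid with its quarter-turn fastener - line the wing up with the slot, push it all the way in, and turn it a quarter turn clockwise until it stops. Let go of it and do not disturb the tape roll, carton and pen lying round the case.

Things in the scene. Friction and masses are not known exactly. Their poses are not given: they have to be found in the camera images.
- case: open aluminium transport case, 170 (x) x 200 (y) mm, rim 85 mm high, standing on the worktop; it cannot be moved. Origin: centre of its underside; -x is its front (more or less to the robot), z up. Two specimen cups stand in it. The lid's hinge line is parallel to its y axis, at x = +85 mm, z = 85 mm in its frame
- slot (a point): centre of the slot in the upper face of the 3 mm steel plate inside the case, at x = -45, y = 0, z = 72 mm in the case frame. The slot is 10 mm wide and 36 mm long, its length along the case's x axis (front to back). The fastener's round cross pin (28 mm long, 6 mm thick, under the lid, parallel to the wing) must pass it
- wing_top (a point): centre of the top of the fastener's wing, on its turning axis. The wing is a black bar 64 long, 10 thick, 20 mm high on a 20 mm hub, on the lid's middle line, its axis 130 mm from the hinge line. Lid shut and stud out: wing top 127 mm above the worktop, its lower edge 17 mm above the lid; pushed in: all 13 mm lower
- lid (a joint): lid hinge, rad: 0 shut, grows as it opens (at most 1.2). Stiff: the lid stays where it is left; pushing its front edge down takes 1 to 4 N. The lid is a 5 mm plate, 170 mm from hinge line to front edge, 200 mm wide; its underside is level with the hinge line and its top 90 mm above the worktop when shut
- stud (a joint): how far the fastener is pushed in, m: 0 out, 0.013 fully in. Friction of about 3 N holds it; there is no spring. With the lid shut and the wing out of line, the pin lands on the plate after about 2 mm; with the wing within about 0.15 rad of the slot's line it goes through
- wing (a joint): angle of the wing, rad, growing clockwise seen from above: 0 along the slot (front to back, in line with two raised ribs on the lid); stops at -0.6 and at 1.571 (crosswise; locked if the stud is in). Stays where it is left; 2 N at its end turn it. Turns freely with the stud out or fully in, not while the pin is in the slot. Starts out of line, at 0.5 to 1.2
- tape: brown tape roll standing on end, 36 mm across, 46 mm high, left (+y) of the case; origin at the centre of its underside; leave it alone
- carton: small white carton, 46 x 88 x 52 mm high, right (-y) of the case; origin at the centre of its underside; leave it alone
- pen: black marker pen, 135 mm long, 14 mm thick, lying in front of the case; origin at the centre of its underside; leave it alone

How it is judged:
On the way:
1. the lid is swung shut (value of joint lid below 0.03 rad), for 0.2 s.
At the end, for the whole second after the job is handed in: The lid is shut (within 0.03 rad), the stud is pushed in (more than 10 of its 13 mm) and the wing is turned to its locked stop (beyond 1.35 of 1.571 rad); the tape roll, carton and pen are within 30 mm of where they started (value of joint lid below 0.03 rad and value of joint stud above 0.01 m and value of joint wing above 1.35 rad and distance of each of tape, carton, pen from where it was at the start of the episode below 0.03 m); the robot touches nothing.
It fails at once if the tape roll, carton or pen is knocked over or shoved away (more than 40 mm) (distance of any of tape, carton, pen from where it was at the start of the episode above 0.04 m).
It also fails if it takes over 58 s, if anything falls off the work surface, if the arm or the gripper's body presses on something with over 40 N, if the wrist force passes 120 N, or if a joint passes its speed limit or range.

## Working session

There is one attempt and no reset: what is moved stays moved. The work goes in short steps, Python scripts to look and compute and a tool call to move; the robot and the scene stay as the last step left them, time stands still between calls to the robot, and variables do not carry over. Pictures are saved under pics/ and viewed, at most 10 in all, crops included, and the job is handed in when it is done.

Besides the shell and the picture viewer there is one more tool, called in YAML: its name, and indented under it one key for each argument. step_arm: Moves the arm, as the interface text tells. Its arguments: {"type":"object","properties":{"moves":{"type":"array","items":{"type":"array"}},"force":{"type":"number"}},"required":["moves"]}

```bash
mkdir -p pics; cat > h.py <<'E'
import numpy as np, cv2
from plant import r
def px2w(cam,u,v,d):
    c=r.camera_info(cam); p=np.array([(u-c['cx'])/c['fx']*d,(v-c['cy'])/c['fy']*d,d])
    return np.array(c['position'])+np.array(c['rotation'])@p
def cloud(cam,D):
    v,u=np.mgrid[:480,:640]; c=r.camera_info(cam)
    P=np.stack([(u-c['cx'])/c['fx']*D,(v-c['cy'])/c['fy']*D,D],-1)
    return P@np.array(c['rotation']).T+np.array(c['position'])
def w2px(cam,P):
    c=r.camera_info(cam); p=(np.asarray(P)-c['position'])@np.array(c['rotation']); return p[0]/p[2]*c['fx']+c['cx'],p[1]/p[2]*c['fy']+c['cy']
E
python3 - <<'E'
from h import *
ims=[]
for c in ['side','top']:
    im,D=r.capture(c); np.save(f'{c}.npy',D); cv2.imwrite(f'pics/{c}0.png',im[...,::-1])
    ci=r.camera_info(c);print(c,np.round(ci['position'],3),np.round(ci['rotation'],2).tolist(),ci['fx'])
    C=cloud(c,D)
    for t in ['case','lid','tape','carton','pen']:
        for k in r.cut_out(c,t)[:1]:
            g=k['region']&(D>0); P=C[g]
            print(t,round(k['conf'],2),np.round(k['location']),g.sum(),'med',np.round(np.median(P,0),3),'lo',np.round(np.percentile(P,2,axis=0),3),'hi',np.round(np.percentile(P,98,axis=0),3))
    for t in ['case','slot','wing_top']:
        for k in r.mark_of(c,t)[:2]:
            u,v=k['location'];d=D[int(v),int(u)];print('mark',t,round(k['conf'],2),np.round([u,v]),np.round(px2w(c,u,v,d),3),d)
o=r.get_obs();print(o['t'],o['eef_pos'],o['orientation'],o['gripper_width'])
E
```

```text
side [ 0.131 -0.851  0.775] [-2.16, -0.0, -0.45] 621.5417331349846Traceback (most recent call last):
  File "<stdin>", line 6, in <module>
  File "h.py", line 9, in cloud
    return P@np.array(c['rotation']).T+np.array(c['position'])
           ~~~~~~~~~~~~~~~~~~~~~~~~~~~^~~~~~~~~~~~~~~~~~~~~~~~
ValueError: operands could not be broadcast together with shapes (480,640) (3,)
```

```bash
sed -i "s/np.array(c\['rotation'\])/Rm(c)/g" h.py; cat >> h.py <<'E'
from scipy.spatial.transform import Rotation as Ro
def Rm(c): return Ro.from_euler('xyz',c['rotation']).as_matrix()
E
cat > look.py <<'E'
from h import *
import sys
n=sys.argv[1]
for c in ['side','top']:
    im,D=r.capture(c); np.save(f'{c}.npy',D); cv2.imwrite(f'pics/{c}{n}.png',im[...,::-1])
    ci=r.camera_info(c);print(c,np.round(ci['position'],3),np.round(ci['rotation'],2).tolist(),ci['fx'])
    C=cloud(c,D)
    for t in ['case','lid','wing','tape','carton','pen']:
        for k in r.cut_out(c,t)[:1]:
            g=k['region']&(D>0); P=C[g]
            print(t,round(k['conf'],2),np.round(k['location']),g.sum(),'med',np.round(np.median(P,0),3),'lo',np.round(np.percentile(P,2,axis=0),3),'hi',np.round(np.percentile(P,98,axis=0),3))
    for t in ['case','slot','wing_top']:
        for k in r.mark_of(c,t)[:2]:
            u,v=k['location'];d=D[int(v),int(u)];print('mark',t,round(k['conf'],2),np.round([u,v]),np.round(px2w(c,u,v,d),3),d)
o=r.get_obs();print(o['t'],o['eef_pos'],o['orientation'],o['gripper_width'])
E
python3 look.py 0; python3 -c "
import cv2,numpy as np
a=cv2.imread('pics/side0.png');b=cv2.imread('pics/top0.png')
cv2.imwrite('pics/both0.png',cv2.resize(np.hstack([a,b]),(800,300)))"
```

```text
side [ 0.131 -0.851  0.775] [-2.16, -0.0, -0.45] 621.5417331349846
case 0.81 [294. 254.] 9753 med [0.529 0.08  0.064] lo [ 0.437 -0.016  0.006] hi [0.62  0.195 0.212]
lid 0.93 [300. 196.] 1323 med [0.538 0.085 0.199] lo [ 0.491 -0.01  -0.001] hi [0.677 0.419 0.22 ]
wing 0.91 [298. 189.] 387 med [0.546 0.088 0.204] lo [0.516 0.072 0.171] hi [0.569 0.112 0.223]
tape 0.59 [256. 222.] 99 med [0.512 0.266 0.045] lo [0.494 0.248 0.033] hi [0.527 0.277 0.048]
carton 0.68 [342. 308.] 1590 med [ 0.546 -0.094  0.049] lo [ 0.525 -0.12   0.002] hi [ 0.576 -0.026  0.055]
pen 0.82 [245. 305.] 385 med [0.405 0.042 0.011] lo [ 0.388 -0.017 -0.001] hi [0.423 0.113 0.017]
mark case 0.59 [294. 278.] [ 0.486 -0.011  0.081] 1.1430787
mark slot 0.67 [274. 255.] [0.517 0.171 0.008] 1.3312186
mark wing_top 0.6 [301. 186.] [0.547 0.089 0.209] 1.1693325
top [0.446 0.063 1.018] [-3.03, -0.02, -1.57] 536.4566277961093
case 0.6 [287. 242.] 12208 med [0.523 0.09  0.123] lo [ 0.446 -0.01   0.004] hi [0.618 0.186 0.213]
lid 0.89 [282. 225.] 7908 med [0.551 0.093 0.165] lo [ 0.497 -0.004  0.091] hi [0.619 0.189 0.214]
wing 0.72 [284. 220.] 485 med [0.549 0.093 0.209] lo [0.528 0.071 0.175] hi [0.571 0.114 0.223]
tape 0.88 [198. 251.] 370 med [0.512 0.255 0.042] lo [ 0.496  0.238 -0.002] hi [0.528 0.272 0.047]
carton 0.95 [380. 231.] 1418 med [ 0.553 -0.073  0.051] lo [ 0.527 -0.117  0.001] hi [ 0.581 -0.031  0.055]
pen 0.85 [313. 315.] 396 med [0.406 0.047 0.011] lo [ 0.391 -0.013  0.006] hi [0.421 0.108 0.015]
mark case 0.95 [290. 243.] [0.516 0.084 0.197] 0.8226925
mark slot 0.55 [293. 268.] [0.487 0.083 0.008] 1.0075326
mark wing_top 0.95 [283. 215.] [0.558 0.096 0.206] 0.8182931
mark wing_top 0.39 [312. 314.] [0.401 0.048 0.012] 0.9945535
1.05 [0.25827022 0.51374052 0.22445776] [3.14156753e+00 2.92432297e-05 2.67576833e+00] 0.9979549848433982
```

View pics/side0.png

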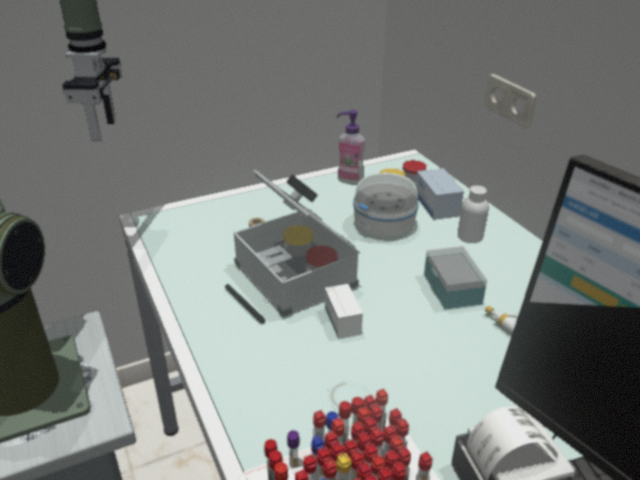

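View pics/top0.png

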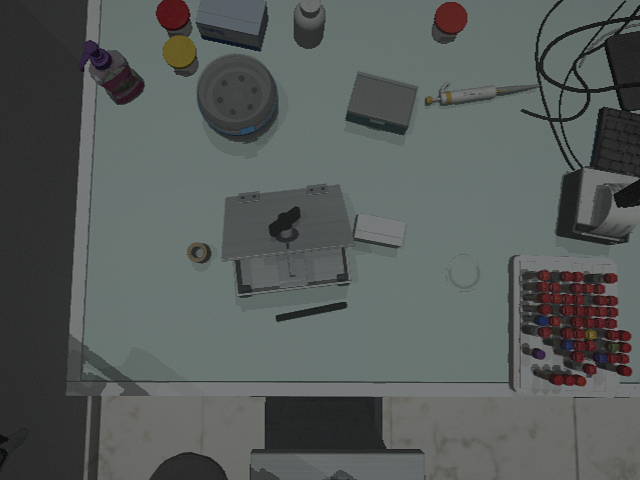

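```bash
python3 - <<'E'
from h import *
r.capture('top'); D=np.load('top.npy'); C=cloud('top',D)
k=r.cut_out('top','lid')[0]; g=k['region']&(D>0); P=C[g]
rng=np.random.default_rng(0); best=0
for _ in range(500):
    q=P[rng.choice(len(P),3)]; n=np.cross(q[1]-q[0],q[2]-q[0])
    if np.linalg.norm(n)<1e-5: continue
    n/=np.linalg.norm(n); i=abs((P-q[0])@n)<.003
    if i.sum()>best: best=i.sum(); I=i
Q=P[I]; m=Q.mean(0); n=np.linalg.svd(Q-m,full_matrices=False)[2][2]; n*=np.sign(n[2])
print('plane',I.sum(),len(P),m,n,'angle',np.arccos(n[2]),'yaw',np.arctan2(n[1],n[0]), np.arctan2(-n[1],-n[0]))
y=np.arctan2(-n[1],-n[0]); ex=np.array([np.cos(y),np.sin(y),0])
for yy in (y,):
    ey=np.array([-np.sin(yy),np.cos(yy),0]); 
    s=Q@ex; t=Q@ey; print('s',np.percentile(s,[.5,1,99,99.5]),'t',np.percentile(t,[.5,1,99,99.5]),'z',np.percentile(Q[:,2],[.5,99.5]))
# min area rect of lid points in lid plane
e1=np.cross(ey,n) if 0 else np.cross(n,ey)
h=np.c_[(Q-m)@ey,(Q-m)@e1].astype(np.float32)*1000
print('rect',cv2.minAreaRect(h))
# case rim: points z .08-.09 in front of the lid
B=C.reshape(-1,3); R=B[(abs(B[:,2]-.085)<.006)&(B[:,0]>.42)&(B[:,0]<.66)&(B[:,1]>-.04)&(B[:,1]<.22)&(D.ravel()>0)]
print(len(R),R.min(0),R.max(0)); print('rimrect',cv2.minAreaRect(R[:,:2].astype(np.float32)*1000))
np.save('lidmn.npy',[m,n])
E
```

```text
plane 7097 7761 [0.55465317 0.09302048 0.1566863 ] [0.72323789 0.0907773  0.68460678] angle 0.8167322320151259 yaw 0.12486216435881774 -3.0167304892309756
s [-0.62534017 -0.62458293 -0.50807332 -0.50760143] t [-0.12228243 -0.12123873  0.0751336   0.07608153] z [0.08884901 0.21351891]
rect ((0.21390533447265625, 7.852455139160156), (202.0263214111328, 175.28543090820312), 0.3876959979534149)
621 [ 0.43558872 -0.01950012  0.07916091] [0.63101341 0.1994864  0.09099745]
rimrect ((534.540283203125, 90.07915496826172), (178.05023193359375, 199.72586059570312), 7.1043620109558105)
```

step_arm:
  moves:
    - [[2,-3,4],[0,0,5],-1]
    - [[25.3,-36.6,4],[0,0,33.8],-1]
    - [[25.3,-36.6,4],[0,0,33.8],-1]
    - [[25.3,-36.6,4],[0,0,33.8],-1]
    - [[25.3,-36.6,4],[0,0,33.8],-1]
    - [[25.3,-36.6,4],[0,0,33.8],-1]
    - [[25.3,-36.6,4],[0,0,33.8],-1]
    - [[25.3,-36.6,4],[0,0,33.8],-1]
    - [[25.3,-36.6,4],[0,0,33.8],-1]
    - [[25.3,-36.6,4],[0,0,33.8],-1]

```text
t: 1.98
eef_pos: [0.4791, 0.1937, 0.2636]
orientation: [3.141, 0.001, -3.017]
ft_force: [-0.1, -0.3, -0.5]
gripper_width: 0.327
grasp_force: 0.0
```

step_arm:
  moves:
    - [[0,0,0],[0,0,0],-1]
    - [[0,0,0],[0,0,0],-1]
    - [[0,0,0],[0,0,0],-1]

```text
t: 2.23
eef_pos: [0.4781, 0.1956, 0.263]
orientation: [3.141, -0.001, -3.018]
ft_force: [-0.3, 0.4, -0.1]
gripper_width: 0.113
grasp_force: 0.0
```

step_arm:
  moves:
    - [[2,-3,-0.5],[0,0,0],-1]
    - [[3.3,-4.8,-1.5],[0,0,0],-1]
    - [[3.3,-4.8,-2.8],[0,0,0],-1]
    - [[3.3,-4.8,-4.0],[0,0,0],-1]
    - [[2.2,-4.9,-5.3],[0,0,0],-1]
    - [[1.0,-5.1,-6.6],[0,0,0],-1]
    - [[0.2,-5.2,-8],[0,0,0],-1]
    - [[-0.6,-5.3,-9.3],[0,0,0],-1]
    - [[-0.6,-5.3,-9.3],[0,0,0],-1]

```text
t: 2.98
eef_pos: [0.4677, 0.1439, 0.167]
orientation: [3.141, -0.007, -3.014]
ft_force: [-0.4, -0.7, -0.3]
gripper_width: 0.004
grasp_force: 0.0
```

step_arm:
  moves:
    - [[-0.5,0,-1.5],[0,0,0],-1]
    - [[-1.0,-0.1,-3.0],[0,0,0],-1]
    - [[-1.2,-0.1,-4.2],[0,0,0],-1]
    - [[-1.3,-0.1,-5.2],[0,0,0],-1]
    - [[-1.3,-0.1,-5.8],[0,0,0],-1]
    - [[-1.3,-0.1,-6.2],[0,0,0],-1]
    - [[-1.3,-0.1,-6.2],[0,0,0],-1]
    - [[-1.3,-0.1,-6.2],[0,0,0],-1]

```text
t: 3.65
eef_pos: [0.4593, 0.1423, 0.1092]
orientation: [3.141, -0.001, -3.017]
ft_force: [-3.6, 0.9, 5.8]
gripper_width: 0.006
grasp_force: 2.5
```

```bash
python3 look.py 1 | grep -v -E "^(pen|tape|carton)"; python3 - <<'E'
from h import *
C=cloud('top',np.load('top.npy')).reshape(-1,3)
ex=np.array([.9922,.1245]);ey=np.array([-.1245,.9922])
s=C[:,:2]@ex;t=C[:,:2]@ey
for a,b in((.455,.47),(.48,.50),(.51,.53),(.54,.56),(.58,.6)):
    for lo,hi in((-.07,-.03),(.06,.12)):
        m=(s>a)&(s<b)&(t>lo)&(t<hi); print(a,lo,m.sum(),np.median(C[m,2]).round(4))
a=cv2.imread('pics/top1.png')[150:330,180:420]; cv2.imwrite('pics/c1.png',cv2.resize(a,None,fx=3,fy=3))
E
```

```text
side [ 0.131 -0.851  0.775] [-2.16, -0.0, -0.45] 621.5417331349846
case 0.61 [293. 261.] 8705 med [0.511 0.042 0.089] lo [ 0.437 -0.017  0.011] hi [0.619 0.182 0.122]
lid 0.9 [296. 242.] 4925 med [0.528 0.074 0.091] lo [ 0.444 -0.01   0.088] hi [0.613 0.187 0.126]
wing 0.8 [273. 235.] 352 med [0.483 0.08  0.122] lo [0.46  0.064 0.108] hi [0.508 0.103 0.129]
mark case 0.76 [294. 278.] [ 0.482 -0.017  0.087] 1.1332253
mark slot 0.58 [275. 256.] [0.474 0.055 0.092] 1.1819104
mark wing_top 0.79 [272. 231.] [0.483 0.088 0.128] 1.1897247
top [0.446 0.063 1.018] [-3.03, -0.02, -1.57] 536.4566277961093
case 0.95 [306. 223.] 7786 med [0.56  0.059 0.089] lo [ 0.46  -0.012  0.085] hi [0.623 0.19  0.093]
lid 0.59 [306. 223.] 7496 med [0.558 0.059 0.089] lo [ 0.46  -0.01   0.086] hi [0.617 0.189 0.093]
mark case 0.57 [286. 245.] [0.522 0.093 0.09 ] 0.9299373
mark slot 0.8 [291. 266.] [0.48  0.081 0.229] 0.78731525
4.65 [0.45932949 0.14224584 0.10922807] [ 3.14065245e+00 -3.33998896e-04 -3.01709731e+00] 0.002797520589720766
0.455 -0.07 200 0.0891
0.455 0.06 881 0.4689
0.48 -0.07 269 0.0893
0.48 0.06 1089 0.4668
0.51 -0.07 265 0.0896
0.51 0.06 64 0.442
0.54 -0.07 264 0.0894
0.54 0.06 228 0.0892
0.58 -0.07 261 0.0894
0.58 0.06 395 0.0893
```

View pics/c1.png

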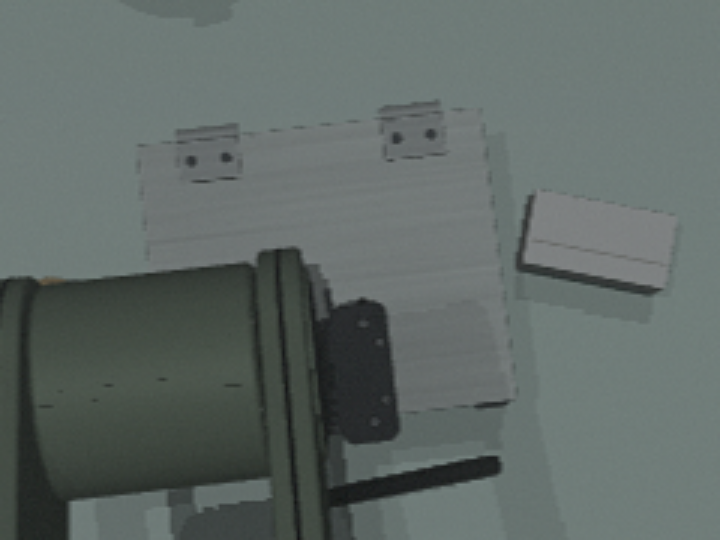

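step_arm:
  moves:
    - [[0,0,3],[0,0,0],-1]
    - [[0,0,7],[0,0,0],-1]
    - [[-1,4,8],[0,0,0],1]
    - [[-3,8,9],[0,0,0],1]
    - [[-5,12,9],[0,0,0],1]
    - [[-7,15,9],[0,0,0],1]
    - [[-7,15,9],[0,0,0],1]

```text
t: 5.23
eef_pos: [0.3862, 0.2969, 0.1992]
orientation: [3.138, 0.0, -3.01]
ft_force: [-0.8, -0.5, -0.2]
gripper_width: 0.321
grasp_force: 0.0
```

```bash
python3 look.py 2 ; python3 - <<'E'
from h import *
ex=np.array([.9922,.1245]);ey=np.array([-.1245,.9922])
for cam in('top','side'):
    C=cloud(cam,np.load(cam+'.npy')).reshape(-1,3)
    m=(C[:,2]>.118)&(C[:,2]<.135)&(np.hypot(C[:,0]-.485,C[:,1]-.084)<.045); P=C[m]
    c=P[:,:2].mean(0);_,_,V=np.linalg.svd(P[:,:2]-c,full_matrices=False);d=V[0]*np.sign(V[0][0])
    rc=cv2.minAreaRect(P[:,:2].astype(np.float32)*1000)
    print(cam,m.sum(),'c',c,'st',c@ex,c@ey,'z',np.median(P[:,2]),'ang',np.arctan2(d[1],d[0]),'wing',.125-np.arctan2(d[1],d[0]),rc)
a=cv2.imread('pics/top2.png')[170:300,200:360]; cv2.imwrite('pics/c2.png',cv2.resize(a,None,fx=4,fy=4))
E
```

```text
side [ 0.131 -0.851  0.775] [-2.16, -0.0, -0.45] 621.5417331349846
case 0.88 [293. 258.] 8982 med [0.509 0.046 0.089] lo [ 0.436 -0.017  0.009] hi [0.619 0.184 0.122]
lid 0.83 [294. 242.] 5239 med [0.524 0.076 0.091] lo [ 0.442 -0.011  0.086] hi [0.615 0.191 0.126]
wing 0.55 [273. 232.] 331 med [0.484 0.08  0.122] lo [0.461 0.065 0.109] hi [0.508 0.101 0.13 ]
carton 0.95 [341. 310.] 1565 med [ 0.546 -0.095  0.05 ] lo [ 0.525 -0.12   0.003] hi [ 0.577 -0.031  0.055]
pen 0.88 [244. 306.] 349 med [0.403 0.048 0.011] lo [ 0.388 -0.015 -0.   ] hi [0.419 0.114 0.016]
mark case 0.72 [295. 276.] [ 0.485 -0.016  0.089] 1.134781
mark slot 0.94 [276. 255.] [0.48  0.062 0.089] 1.1911505
mark wing_top 0.91 [276. 233.] [0.488 0.077 0.127] 1.1843855
top [0.446 0.063 1.018] [-3.03, -0.02, -1.57] 536.4566277961093
case 0.71 [286. 239.] 11572 med [0.53  0.09  0.089] lo [ 0.446 -0.009  0.086] hi [0.616 0.187 0.124]
lid 0.59 [286. 245.] 11414 med [0.529 0.09  0.089] lo [ 0.446 -0.009  0.086] hi [0.614 0.189 0.124]
wing 0.71 [290. 264.] 245 med [0.484 0.085 0.126] lo [0.462 0.066 0.119] hi [0.508 0.103 0
[... 451 characters left out ...]
 [0.481 0.085 0.127] 0.8883932
mark wing_top 0.65 [290. 265.] [0.486 0.085 0.127] 0.88942295
6.2333 [0.38926308 0.29153245 0.19820383] [-3.14157144e+00 -2.40324845e-05 -3.01738841e+00] 0.9993245364702134
top 273 c [0.48533128 0.08432879] st 0.4920446324090896 0.023247277273751234 z 0.12606097566898722 ang -0.6627368692943713 wing 0.7877368692943713 ((485.59552001953125, 84.20136260986328), (18.810020446777344, 62.31760025024414), 47.36347579956055)
side 229 c [0.48396181 0.08307597] st 0.49052986977649204 0.02217473374546936 z 0.12571174440640298 ang -0.6620322440383565 wing 0.7870322440383565 ((484.5545654296875, 85.03598022460938), (23.00434112548828, 62.44733810424805), 62.36848068237305)
```

View pics/c2.png

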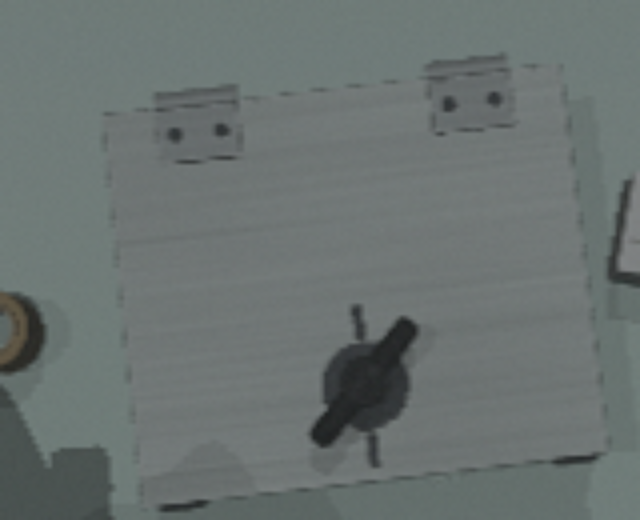

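step_arm:
  moves:
    - [[1.6,-3.5,1],[0,0,-7],1]
    - [[3.2,-7,1],[0,0,-14],1]
    - [[4.8,-10.5,1],[0,0,-21],1]
    - [[6.4,-14,1],[0,0,-28],1]
    - [[8,-17.5,1],[0,0,-35],1]
    - [[9.6,-20.7,1],[0,0,-42],1]
    - [[9.6,-20.7,-1],[0,0,-45.1],1]
    - [[9.6,-20.7,-4],[0,0,-45.1],1]
    - [[9.6,-20.7,-7],[0,0,-45.1],1]
    - [[9.6,-20.7,-7],[0,0,-45.1],1]

```text
t: 7.07
eef_pos: [0.4804, 0.0841, 0.1225]
orientation: [-3.134, -0.009, 2.478]
ft_force: [-0.7, 0.1, -1.4]
gripper_width: 0.999
grasp_force: 0.0
```

step_arm:
  moves:
    - [[0,0,0],[0,0,0],-1]
    - [[0,0,0],[0,0,0],-1]
    - [[0,0,0],[0,0,0],-1]
    - [[0,0,0],[0,0,0],-1]
    - [[0,0,0],[0,0,0],-1]
    - [[0,0,0],[0,0,0],-1]
    - [[0,0,0],[0,0,0],-1]
    - [[0,0,0],[0,0,0],-1]
  force: 25

```text
t: 7.73
eef_pos: [0.4855, 0.0845, 0.1285]
orientation: [3.141, 0.0, 2.479]
ft_force: [-0.7, -0.6, 0.5]
gripper_width: 0.467
grasp_force: 0.0
```

step_arm:
  moves:
    - [[0,0,0],[0,0,0],-1]
    - [[0,0,0],[0,0,0],-1]
    - [[0,0,0],[0,0,0],-1]
    - [[0,0,0],[0,0,0],-1]
    - [[0,0,0],[0,0,0],-1]
    - [[0,0,0],[0,0,0],-1]
    - [[0,0,0],[0,0,0],-1]
    - [[0,0,0],[0,0,0],-1]
    - [[0,0,0],[0,0,0],-1]
  force: 25

```text
t: 8.48
eef_pos: [0.4863, 0.0858, 0.1283]
orientation: [3.138, 0.0, 2.478]
ft_force: [4.3, 4.5, -2.5]
gripper_width: 0.204
grasp_force: 25.0
```

step_arm:
  moves:
    - [[0,0,0],[0,0,0],-0.2]
    - [[0,0,0],[0,0,0],-0.2]
    - [[-0.8,0.7,0],[0,0,0],-0.2]
    - [[-1.7,1.4,0],[0,0,0],-0.2]
    - [[-1.7,1.4,0],[0,0,0],-1]
    - [[-1.7,1.4,0],[0,0,0],-1]
    - [[-1.7,1.4,0],[0,0,0],-1]
    - [[-1.7,1.4,0],[0,0,0],-1]
    - [[-1.7,1.4,0],[0,0,0],-1]
    - [[-1.7,1.4,0],[0,0,0],-1]
  force: 20

```text
t: 9.32
eef_pos: [0.469, 0.0992, 0.1284]
orientation: [3.139, 0.0, 2.478]
ft_force: [1.3, 4.5, -0.7]
gripper_width: 0.104
grasp_force: 19.9
```

step_arm:
  moves:
    - [[-0.14,-0.2,0],[0,0,6.44],-1]
    - [[-0.26,-0.42,0],[0,0,12.9],-1]
    - [[-0.35,-0.65,0],[0,0,19.3],-1]
    - [[-0.42,-0.89,0],[0,0,25.8],-1]
    - [[-0.45,-1.13,0],[0,0,32.2],-1]
    - [[-0.46,-1.38,0],[0,0,38.7],-1]
    - [[-0.45,-1.63,0],[0,0,45.1],-1]
    - [[-0.45,-1.63,0],[0,0,45.1],-1]
    - [[-0.45,-1.63,0],[0,0,45.1],-1]

```text
t: 10.07
eef_pos: [0.4648, 0.0833, 0.1283]
orientation: [3.139, 0.002, -3.018]
ft_force: [2.6, 4.3, -2.0]
gripper_width: 0.107
grasp_force: 19.9
```

step_arm:
  moves:
    - [[0,0,-0.2],[0,0,0],-1]
    - [[0,0,-0.5],[0,0,0],-1]
    - [[0,0,-0.8],[0,0,0],-1]
    - [[0,0,-1.1],[0,0,0],-1]
    - [[0,0,-1.3],[0,0,0],-1]
    - [[0,0,-1.4],[0,0,0],-1]
    - [[0,0,-1.4],[0,0,0],-1]
  force: 30

```text
t: 10.65
eef_pos: [0.4649, 0.0833, 0.1152]
orientation: [3.139, 0.002, -3.018]
ft_force: [-0.5, 4.9, 4.8]
gripper_width: 0.103
grasp_force: 29.9
```

```bash
python3 - <<'E'
from h import *
im,D=r.capture('side'); cv2.imwrite('pics/s3.png',cv2.resize(im[190:330,190:370,::-1],None,fx=4,fy=4))
C=cloud('side',D).reshape(-1,3)
k=[x for x in r.cut_out('side','wing')]
for q in k[:1]:
    P=C[(q['region']&(D>0)).ravel()]; print(q['conf'],len(P),np.percentile(P,[5,50,95],axis=0).round(4))
print(r.get_obs()['eef_pos'],r.get_obs()['ft_force'])
E
```

```text
0.75 207 [[0.4548 0.0764 0.0965]
 [0.4961 0.0842 0.1089]
 [0.5144 0.0925 0.1159]]
[0.46482876 0.08335357 0.11521307] [-0.24308341  6.18143552  4.77702771]
```

View pics/s3.png

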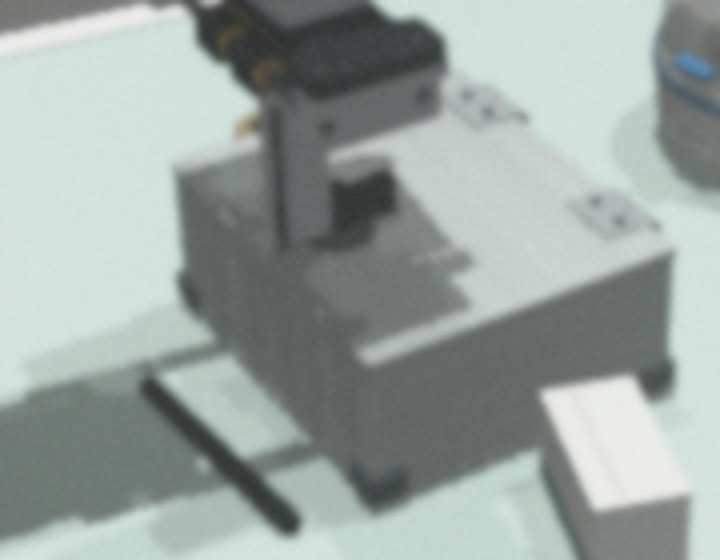

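step_arm:
  moves:
    - [[0,0,-0.2],[0,0,0],-1]
    - [[0,0,-0.2],[0,0,0],-1]
    - [[0,0,-0.2],[0,0,0],-1]
    - [[0,0,-0.2],[0,0,0],-1]

```text
t: 11.08
eef_pos: [0.4649, 0.0834, 0.115]
orientation: [3.14, 0.002, -3.017]
ft_force: [-4.9, 4.2, 14.5]
gripper_width: 0.102
grasp_force: 29.9
```

step_arm:
  moves:
    - [[0,0.1,0.15],[0,0,0],-1]
    - [[-0.02,0.37,0.15],[0,0,-6.92],-1]
    - [[0,0.63,0.15],[0,0,-13.84],-1]
    - [[0.04,0.89,0.15],[0,0,-20.76],-1]
    - [[0.12,1.15,0.15],[0,0,-27.7],-1]
    - [[0.23,1.39,0.15],[0,0,-34.6],-1]
    - [[0.37,1.62,0.15],[0,0,-41.5],-1]
    - [[0.53,1.83,0.15],[0,0,-48.4],-1]
    - [[0.53,1.83,0.15],[0,0,-48.4],-1]

```text
t: 11.83
eef_pos: [0.4701, 0.1006, 0.1152]
orientation: [3.141, 0.001, 2.417]
ft_force: [-2.6, 1.4, 8.7]
gripper_width: 0.1
grasp_force: 30.0
```

step_arm:
  moves:
    - [[0.18,0.19,0],[0,0,-6.92],-1]
    - [[0.39,0.35,0],[0,0,-13.84],-1]
    - [[0.62,0.49,0],[0,0,-20.76],-1]
    - [[0.86,0.6,0],[0,0,-27.7],-1]
    - [[1.12,0.68,0],[0,0,-34.6],-1]
    - [[1.38,0.73,0],[0,0,-41.5],-1]
    - [[1.4,0.73,0],[0,0,-42.5],-1]
    - [[1.4,0.73,0],[0,0,-42.5],-1]

```text
t: 12.5
eef_pos: [0.4837, 0.1077, 0.1152]
orientation: [3.141, 0.0, 1.679]
ft_force: [-3.2, 1.7, 9.6]
gripper_width: 0.101
grasp_force: 29.9
```

step_arm:
  moves:
    - [[0,0,0],[0,0,0],0]
    - [[0,0,0],[0,0,0],0]
    - [[0,0,0],[0,0,0],0]
    - [[0,0,0],[0,0,0],0]
    - [[0,0,2],[0,0,0],0]
    - [[0,0,5],[0,0,0],0]
    - [[0,0,9],[0,0,0],0]
    - [[-3,4,10],[0,0,0],0]
    - [[-5,8,10],[0,0,0],0]
    - [[-8,12,10],[0,0,0],0]

```text
t: 13.33
eef_pos: [0.4157, 0.212, 0.2152]
orientation: [3.138, -0.001, 1.676]
ft_force: [-0.4, -0.3, 0.7]
gripper_width: 0.499
grasp_force: 0.0
```

step_arm:
  moves:
    - [[-2,4,0],[0,0,0],0]
    - [[-4,8,0],[0,0,0],0]
    - [[-4,8,0],[0,0,0],0]
    - [[-4,8,0],[0,0,0],0]

```text
t: 13.67
eef_pos: [0.3734, 0.2928, 0.2133]
orientation: [-3.141, 0.0, 1.684]
ft_force: [-0.1, 0.3, 0.3]
gripper_width: 0.501
grasp_force: 0.0
```

```bash
python3 look.py 4|grep -E "lid|wing|tape|carton|pen|^1" ; python3 - <<'E'
from h import *
for cam in('top','side'):
    C=cloud(cam,np.load(cam+'.npy')).reshape(-1,3)
    m=(C[:,2]>.105)&(C[:,2]<.135)&(np.hypot(C[:,0]-.485,C[:,1]-.085)<.045); P=C[m]
    c=P[:,:2].mean(0);d=np.linalg.svd(P[:,:2]-c,full_matrices=False)[2][0];d*=-np.sign(d[1])
    print(cam,m.sum(),c,'z',np.percentile(P[:,2],[50,90]),'wing',.125-np.arctan2(d[1],d[0]))
a=cv2.imread('pics/top4.png')[170:330,180:420]; cv2.imwrite('pics/c4.png',cv2.resize(a,None,fx=3,fy=3))
E
```

```text
lid 0.77 [294. 239.] 5062 med [0.525 0.078 0.091] lo [ 0.445 -0.01   0.088] hi [0.614 0.189 0.113]
wing 0.78 [274. 240.] 218 med [0.483 0.079 0.112] lo [0.476 0.054 0.097] hi [0.493 0.11  0.117]
carton 0.45 [294. 240.] 5042 med [0.525 0.077 0.091] lo [ 0.445 -0.011  0.088] hi [0.613 0.187 0.113]
pen 0.53 [241. 305.] 297 med [0.403 0.046 0.012] lo [ 0.388 -0.016  0.005] hi [0.419 0.109 0.016]
mark wing_top 0.8 [276. 239.] [0.485 0.074 0.116] 1.1867958
lid 0.57 [287. 244.] 11360 med [0.529 0.09  0.09 ] lo [ 0.446 -0.008  0.086] hi [0.615 0.187 0.111]
wing 0.54 [292. 264.] 266 med [0.485 0.086 0.113] lo [0.477 0.057 0.09 ] hi [0.493 0.113 0.116]
tape 0.53 [197. 253.] 361 med [0.514 0.254 0.042] lo [ 0.496  0.238 -0.003] hi [0.53  0.273 0.048]
carton 0.72 [380. 232.] 1301 med [ 0.552 -0.072  0.051] lo [ 0.528 -0.115  0.012] hi [ 0.579 -0.031  0.055]
pen 0.7 [313. 310.] 517 med [0.406 0.047 0.01 ] lo [ 0.389 -0.016 -0.002] hi [0.422 0.111 0.015]
mark wing_top 0.81 [292. 267.] [0.484 0.083 0.114] 0.90205735
14.6667 [0.37476204 0.29125655 0.21356992] [ 3.14158436e+00 -1.21517076e-06  1.67943264e+00] 0.4978054021412073
top 266 [0.48568739 0.0841114 ] z [0.11295969 0.11525727] wing 1.566849091422863
side 179 [0.48371669 0.08198953] z [0.11348537 0.11553275] wing 1.5699562117436325
```

View pics/c4.png

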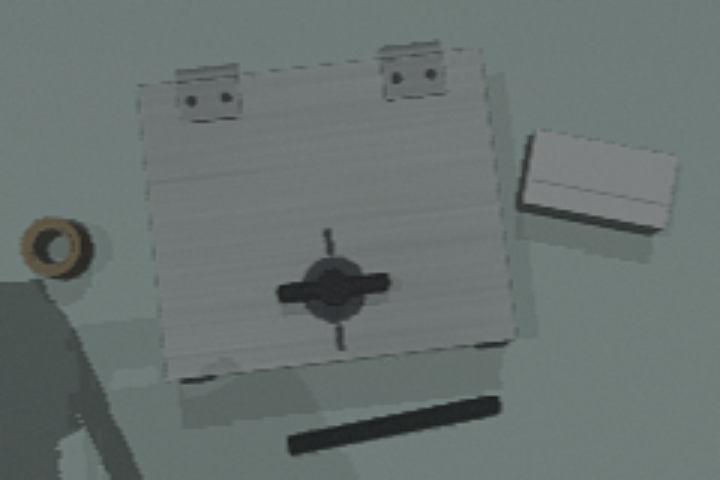

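The crop shows the lid shut and the wing at (333,288) crosswise to the ribs. It measures 1.57 rad with its top at z ≈ 0.114, so the stud is fully in. The tape roll, carton and pen are where they started, and the arm is clear of everything.

```bash
python3 -c "
from plant import r
print(r.close_job())"
```

```text
the job is handed in; nothing more can be done
None
```

The job is handed in: lid shut, stud fully in and wing at its locked stop (about 1.57 rad) by the last camera check, with the gripper clear and the tape roll, carton and pen undisturbed; the hand-in returned no verdict.

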